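# Set up and start the buckle engraver

## Robot

A 7-joint arm with a two-finger parallel gripper is mounted at the origin on the work surface. World frame = base frame: x ahead of the robot, y to its left, z up, the work surface at z = 0. Lengths are in m, angles in rad, forces in N, time in s.
With the tool pointing down it reaches from about 0.4 to 0.85 m from the base axis. Payload 10.4 kg.
Tool frame: the origin (TCP) lies at the very end of the fingers, on their centre line; the grasp point (between the pads) lies 19 mm behind it (manip.grip_point_offset is the distance from the TCP to the grasp point, in m); z points along the fingers, y is the line along which they close (so a half turn about z gives the same grasp; the last joint's range is limited). The gripper opens to 85 mm and grips with 20 to 120 N. Pads are 22 mm wide; open, the fingers measure 114 mm over their backs; the gripper's body (76 mm by 85 mm) begins 54 mm behind the grasp point. The pads swing forward as they close: fully open they stand 13 mm farther back than shut.
Start: joints at [-0.023, 0.332, -0.065, 1.46, 0.022, 1.35, -0.088], TCP at [0.625, 0, 0.231] pointing down, gripper open.
Joint ranges: [-2.6, 2.6], [-0.5, 2.12], [-1.47, 1.34], [0.16, 2.42], [-1.27, 4.41], [0.06, 2.06], [-2.6, 2.6]. Speed limits (rad/s): [2.22, 2.22, 2.79, 2.79, 3.14, 3.14, 3.14].

## Interface

Orientations are given as a unit quaternion [x, y, z, w].
In Python, from workcell import manip gives the robot as it stands. The module is installed in compiled form; this text tells all that it offers.
- The arm moves only by the tool step_arm, never from a script. Its argument "moves" is a list of rows, each a list of 7 numbers: the closure, from 0 (fully open) to 1 (shut), then the shift along the world's x, y, z in mm, then the turn, a rotation vector about the world's x, y, z in rad. In form: [[grip, tx, ty, tz, ax, ay, az], ...]. A call has 1 to 10 rows; each row is the pose to reach, as a shift and turn from the pose commanded when the call began; what a row does not reach only later rows make up. A row lasts 1/10 s, in which the tool goes at most 50 mm and 8.59 degrees, less where a joint would pass 70% of its speed; a pose out of reach is approached as far as the arm can. A call with a gripper value outside its range is refused whole. The fingers move at their own pace and stop on an object; "grip_force" is the grip in N (left out, the last holds). Time passes only in rows, so rows that repeat a pose let the fingers close. It gives the time, the measured TCP pose, the force, the opening and the grip force at its end, in the units of the state.
- manip.get_obs(): the state, without advancing time (a new reading comes with each control period).
- manip.camera(name): name is "scene" or "side" or "wrist"; returns a dict with "image" (480x640x3 uint8, blue, green, red), "K" (3x3 intrinsics, pixels), "rvec" (rotation vector, rad) and "tvec" (3), from world to camera coordinates, as OpenCV has them; the wrist camera has in their place "mount" (4x4, takes a point from camera to tool coordinates, whose origin is the TCP and whose axes are the flange's). Camera axes: x right, y down, z forward; pixel columns grow to the right and rows downward; lengths in m; the calibration is good to about 2 mm. A picture is of the moment at which its call begins: read the wrist's pose just before it. There is no depth.
- manip.hand_in(): hands the job in; it is judged then, once.
The state is a dict: "clock": time; "joint_pos": joint angles; "joint_velocities": joint speeds; "tau": joint torques, N m; "position": TCP position; "ee_rot": TCP orientation; "ft_force": force on the tool from outside, world axes, zero at the start; "torque": the same for the moment, N m; "grip_width": opening from 0.0 (shut) to 1.0 (fully open); "grasp_force": force on a finger pad.
Only numpy, scipy, OpenCV 4.12 (cv2) and the standard library are available. Lean on these libraries where they do the work, as an engineer would, in place of code of your own. Each camera call takes 0.05 s, during which the arm holds its last target. There are 200 camera calls.

## Task

Lay every solid brass buckle blank flat on the engraver's bed, none on top of another, shut its hood fully, turn the round focus knob until its pointer line meets the white index tab on its ring, and turn the power dial until its pointer meets the long thick tick. Only when all of that is set, press the start button fully down and let go. Leave the open ring, the open buckle frame and everything else where they are.

Things in the scene. Friction and masses are not known exactly. Their poses are not given: they have to be found in the camera images.
- engraver: the engraver, fixed: an open-topped grey metal box 240 (its x) x 200 (its y) x 60 mm high, walls and floor 6 mm thick, so the bed inside is 228 x 188 mm, its floor 6 mm above the origin; origin: centre of its underside, z up. Its hood is hinged along the top of its +y (left) wall
- hood (a joint): angle of the hood: 0 shut, up to 2.0 as it swings up and over to +y; starts at 1.7 to 1.9. Stiff hinge (0.5 N m friction): it stays where left; push it shut on its outer face near the free edge, or swing it by its lip. A 0.35 kg plate 240 (along the hinge) x 200 x 10 mm with an amber window and, mid free edge, a lip 44 mm wide, 10 mm thick, reaching 20 mm further; open, it stands 290 mm high
- hood_hinge (a point): middle of the hinge line, in the plane of the hood's underside (the outer face is 10 mm off it), 60.5 mm above the engraver's underside and 100 mm to +y of its origin; the line runs along the engraver's x. A rail and head up to 20 mm deep sit on the hood's inner face, 70 mm from the hinge
- console: the control console, fixed: a black-topped grey box 140 (its x) x 300 (its y) x 45 mm high; origin: centre of its underside, z up. Along its y from left (+y): focus knob at +100 mm, power dial at 0, start button at -100 mm
- focus_knob (a joint): turn of the round focus knob, clockwise from above positive, 0 to 4.71 (stops at both ends), friction 0.05 N m; at 0 its pointer is 135 degrees anticlockwise from the console's +x. It starts at 0.1 to 1.2, and the tab lies 0.5 to 3.3 rad further clockwise
- focus_axis (a point): on the focus knob's axis, 71 mm above the table: the height to grip. The knob is a fluted aluminium cylinder 40 mm across, 34 mm high, top 87 mm above the table, on a flat skirt 68 mm across, its top 53 mm above the table; a black line on both is the pointer
- focus_pointer (a point): end of the focus knob's pointer line, on the skirt's edge, 34 mm from the axis
- focus_index (a point): the index mark of the focus knob: inner end of the white tab on the dark ring around the knob, 34 mm from the axis; the ring stays put, the tab's direction differs from start to start
- power_dial (a joint): turn of the power dial, clockwise from above positive, 0 to 4.71 (stops at both ends), friction 0.05 N m; 0 points to the first of the 13 white ticks of its scale, each next tick is 0.393 further, the long thick tick (the eighth) is at 2.749. It starts at 0.1 to 1.3
- power_axis (a point): on the power dial's axis, 71 mm above the table: the height to grip. The dial is a black disc 64 mm across, its top 53 mm above the table, with an upright grey bar grip 50 mm long, 14 mm thick, 34 mm high, top 87 mm above the table; a white line on one half of the bar is the pointer
- power_pointer (a point): pointer end on the edge of the power dial's disc, 32 mm from the axis, in line with the bar's length
- start_button (a joint): travel of the round steel start button, 28 mm across: 0 out, 0.006 m fully down (about 5 N), springs back
- start_button_top (a point): centre of the start button's top face, 67 mm above the table when out, over the console
- blank0: solid brass buckle blank: a closed rectangular plate 54 (its x) x 32 (its y) x 9 mm, two small dark dots on top; origin: centre of its underside, z up. About 0.12 kg. Three to five of the five are present
- blank1: solid brass buckle blank: a closed rectangular plate 54 (its x) x 32 (its y) x 9 mm, two small dark dots on top; origin: centre of its underside, z up. About 0.12 kg. Three to five of the five are present
- blank2: solid brass buckle blank: a closed rectangular plate 54 (its x) x 32 (its y) x 9 mm, two small dark dots on top; origin: centre of its underside, z up. About 0.12 kg. Three to five of the five are present
- blank3: solid brass buckle blank: a closed rectangular plate 54 (its x) x 32 (its y) x 9 mm, two small dark dots on top; origin: centre of its underside, z up. About 0.12 kg. Three to five of the five are present
- blank4: solid brass buckle blank: a closed rectangular plate 54 (its x) x 32 (its y) x 9 mm, two small dark dots on top; origin: centre of its underside, z up. About 0.12 kg. Three to five of the five are present
- strap_ring: flat brass ring, 40 mm across, 6 mm thick, open in the middle, lying among the blanks; origin: centre of its underside. Not part of the job: leave it
- buckle: open rectangular brass buckle frame, 43 x 44 mm, 6 mm thick, lying among the blanks; origin: centre of its underside. Not part of the job: leave it
- thread_spool: upright spool, 44 mm across, 50 mm tall, near the robot on its left; origin: centre of its underside. Leave it
- beeswax: yellow wax block, 70 x 45 x 22 mm, in front of the engraver; origin: centre of its underside. Leave it
- mallet: hammer, 260 mm long, 26 mm thick, lying at the right side; origin: under the middle of its length. Leave it
Not all that is in view belongs to the job. What is shaped like the blank3 but green or purple is not meant.

How it is judged:
On the way, in this order (a step that is already met when the one before it is completed fails the run):
1. every blank lies flat on the bed, the hood is shut, and the focus knob and the power dial are on their marks (x of blank0 in the frame of engraver between -0.112 and 0.112 m and y of blank0 in the frame of engraver between -0.092 and 0.092 m and z of each of blank0, blank1, blank2, blank3, blank4 in the frame of engraver below 0.0125 m and angle between each of blank0, blank1, blank2, blank3, blank4's own z axis and vertical below 0.15 rad and x of blank1 in the frame of engraver between -0.112 and 0.112 m and y of blank1 in the frame of engraver between -0.092 and 0.092 m and x of blank2 in the frame of engraver between -0.112 and 0.112 m and y of blank2 in the frame of engraver between -0.092 and 0.092 m and x of blank3 in the frame of engraver between -0.112 and 0.112 m and y of blank3 in the frame of engraver between -0.092 and 0.092 m and x of blank4 in the frame of engraver between -0.112 and 0.112 m and y of blank4 in the frame of engraver between -0.092 and 0.092 m and value of joint hood below 0.06 rad and horizontal distance between focus_pointer and focus_index below 0.0055 m and value of joint power_dial between 2.589 and 2.909 rad), for 0.2 s.
2. the start button is pressed down with everything set (all of step 1 and value of joint start_button above 0.0045 m), for 0.03 s.
At the end, for the whole second after the job is handed in: all blanks present at rest flat on the bed floor (origin under 12.5 mm above the engraver's underside, tilt under 0.15 rad); hood within 0.06 rad of shut; focus pointer within 5.5 mm of its tab; power pointer within 0.16 rad of the long tick; button released (all of step 1 and linear speed of each of blank0, blank1, blank2, blank3, blank4 below 0.02 m/s and value of joint start_button below 0.002 m); the robot touches nothing.
It fails at once if the start button is pressed before everything is set (value of joint start_button above 0.003 m and not ((x of blank0 in the frame of engraver between -0.112 and 0.112 m and y of blank0 in the frame of engraver between -0.092 and 0.092 m and z of blank0 in the frame of engraver below 0.0125 m and angle between blank0's own z axis and vertical below 0.15 rad) and (x of blank1 in the frame of engraver between -0.112 and 0.112 m and y of blank1 in the frame of engraver between -0.092 and 0.092 m and z of blank1 in the frame of engraver below 0.0125 m and angle between blank1's own z axis and vertical below 0.15 rad) and (x of blank2 in the frame of engraver between -0.112 and 0.112 m and y of blank2 in the frame of engraver between -0.092 and 0.092 m and z of blank2 in the frame of engraver below 0.0125 m and angle between blank2's own z axis and vertical below 0.15 rad) and (x of blank3 in the frame of engraver between -0.112 and 0.112 m and y of blank3 in the frame of engraver between -0.092 and 0.092 m and z of blank3 in the frame of engraver below 0.0125 m and angle between blank3's own z axis and vertical below 0.15 rad) and (x of blank4 in the frame of engraver between -0.112 and 0.112 m and y of blank4 in the frame of engraver between -0.092 and 0.092 m and z of blank4 in the frame of engraver below 0.0125 m and angle between blank4's own z axis and vertical below 0.15 rad) and value of joint hood below 0.06 rad and horizontal distance between focus_pointer and focus_index below 0.0055 m and value of joint power_dial between 2.589 and 2.909 rad)).
It fails at once if something that is not part of the job is moved more than 6 cm (distance of any of strap_ring, buckle, thread_spool, beeswax, mallet from where it was at the start of the episode above 0.06 m).
Of blank0, blank1, blank2, blank3, blank4 only 3 to 5 are there at a start; the rules pass over those that are not, and their reading is None.
At some moment in a run one of blank0, blank1, blank2, blank3, blank4 may be knocked a few centimetres aside while the robot is not near it.
Once in a run the grip may slacken for a moment while it holds something.
It also fails if it takes over 210 s, if anything falls off the work surface, if the arm or the gripper's body presses on something with over 40 N, if the wrist force passes 120 N, or if a joint passes its speed limit or range.

## Working session

There is one attempt and no reset: what is moved stays moved. The work goes in short steps, Python scripts to look and compute and a tool call to move; the robot and the scene stay as the last step left them, time stands still between calls to the robot, and variables do not carry over. Pictures are saved under pics/ and viewed, at most 14 in all, crops included, and the job is handed in when it is done.

Besides the shell and the picture viewer there is one more tool, called after ">>>" in YAML: its name, and indented under it one key for each argument. step_arm: Moves the arm, as the interface text tells. Its arguments: {"type":"object","properties":{"moves":{"type":"array","items":{"type":"array","items":{"type":"number"}}},"grip_force":{"type":"number"}},"required":["moves"]}

```bash
mkdir -p pics; cat > h.py <<'E'
import numpy as np, cv2, pickle
from scipy.spatial.transform import Rotation as R
from workcell import manip
def snap(n,f):
    o=manip.get_obs(); c=manip.camera(n)
    cv2.imwrite(f'pics/{f}.png',c['image'])
    if n=='wrist':
        T=np.eye(4);T[:3,:3]=R.from_quat(o['ee_rot']).as_matrix();T[:3,3]=o['position']
        c['c2w']=T@c['mount']
    else:
        M=np.eye(4);M[:3,:3]=cv2.Rodrigues(np.array(c['rvec'],float))[0];M[:3,3]=np.ravel(c['tvec']);c['c2w']=np.linalg.inv(M)
    pickle.dump(c,open(f'pics/{f}.pkl','wb')); return c
def load(f): return pickle.load(open(f'pics/{f}.pkl','rb'))
def px(c,uv,z):
    uv=np.atleast_2d(uv).astype(float); d=np.c_[uv,np.ones(len(uv))]@np.linalg.inv(c['K']).T@c['c2w'][:3,:3].T
    p=c['c2w'][:3,3]; s=(np.broadcast_to(z,len(uv))-p[2])/d[:,2]; return p+d*s[:,None]
def proj(c,P):
    M=np.linalg.inv(c['c2w']);P=np.atleast_2d(P); q=(P@M[:3,:3].T+M[:3,3])@np.array(c['K']).T; return q[:,:2]/q[:,2:]
E
python3 -c "
from h import *
for n in ['scene','side','wrist']:
    c=snap(n,n+'0'); print(n,c['c2w'].round(3).tolist(),c['K'])
print(manip.get_obs())"
```

```text
scene [[-0.719, 0.57, -0.398, 0.915], [0.695, 0.582, -0.421, 0.384], [-0.008, -0.58, -0.815, 1.001], [0.0, 0.0, 0.0, 1.0]] [[478.28006569   0.         329.73404012]
 [  0.         478.28006569 243.81629105]
 [  0.           0.           1.        ]]
side [[-0.979, -0.149, 0.141, 0.33], [-0.205, 0.646, -0.735, 0.595], [0.018, -0.748, -0.663, 0.686], [0.0, 0.0, 0.0, 1.0]] [[448.09520086   0.         315.85051538]
 [  0.         448.09520086 234.3929165 ]
 [  0.           0.           1.        ]]
wrist [[1.0, 0.0, -0.001, 0.624], [-0.0, -0.959, -0.284, 0.073], [-0.001, 0.284, -0.959, 0.373], [0.0, 0.0, 0.0, 1.0]] [[389.26045649   0.         311.2281875 ]
 [  0.         389.26045649 237.70539746]
 [  0.           0.           1.        ]]
{'clock': 0.15, 'joint_pos': array([-0.02259694,  0.33272024, -0.064718  ,  1.46066941,  0.02160258,
        1.34990125, -0.08850458]), 'joint_velocities': array([-0.00128594, -0.00252404, -0.00048422, -0.0029308 ,  0.00033371,
       -0.00125434,  0.00028614]), 'tau': array([ 1.13752249e-03, -6.25829744e+01,  4.95374459e-02, -3.91853535e+01,
        1.63436425e-02,  7.44175835e-03, -2.63868424e-05]), 'position': array([6.24749894e-01, 1.00984277e-05, 2.30740499e-01]), 'ee_rot': array([ 7.07097785e-01,  7.07115600e-01, -3.67352106e-04, -3.41276836e-04]), 'ft_force': array([ 0.98482707,  0.0483706 , -0.17627123]), 'torque': array([-0.01956481,  0.00804718,  0.03036875]), 'grasp_force': 0.0, 'grip_width': 0.9969769439509263}
```

View pics/scene0.png

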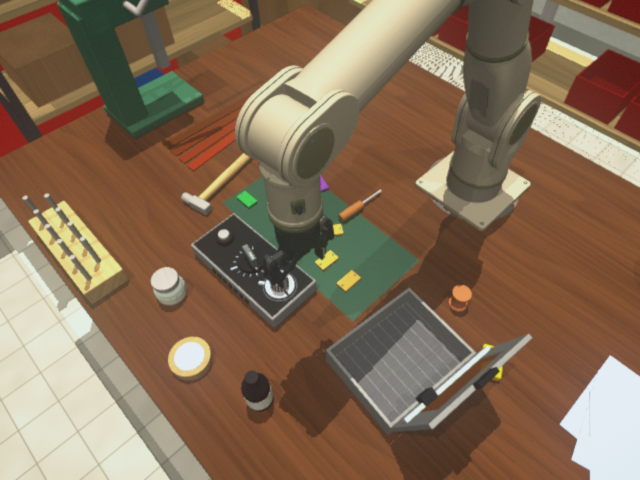

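View pics/side0.png

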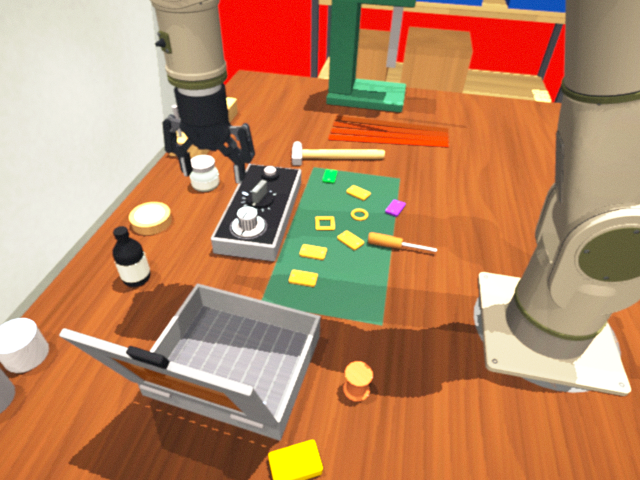

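Side view: four blanks at about (359,192), (351,240), (313,252) and (304,278); ring at (360,214), frame at (325,222). The hood is open and the console is left of the mat. I'll enlarge.

```bash
python3 -c "
from h import *
a=cv2.imread('pics/side0.png')
cv2.imwrite('pics/c1.png',cv2.resize(a[155:305,210:410],None,fx=4,fy=4,interpolation=cv2.INTER_CUBIC))
cv2.imwrite('pics/c2.png',cv2.resize(a[275:445,110:335],None,fx=3.5,fy=3.5,interpolation=cv2.INTER_CUBIC))
"
```

```text
(no output)
```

View pics/c1.png

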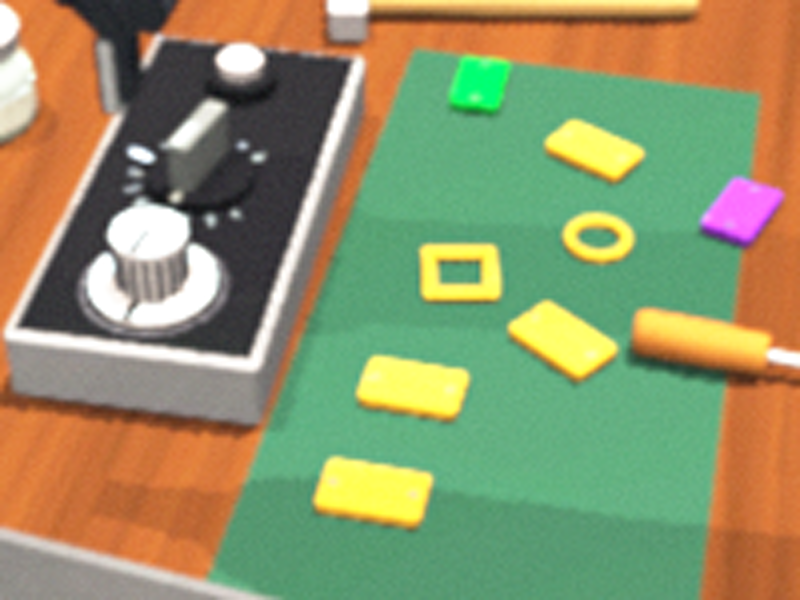

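View pics/c2.png

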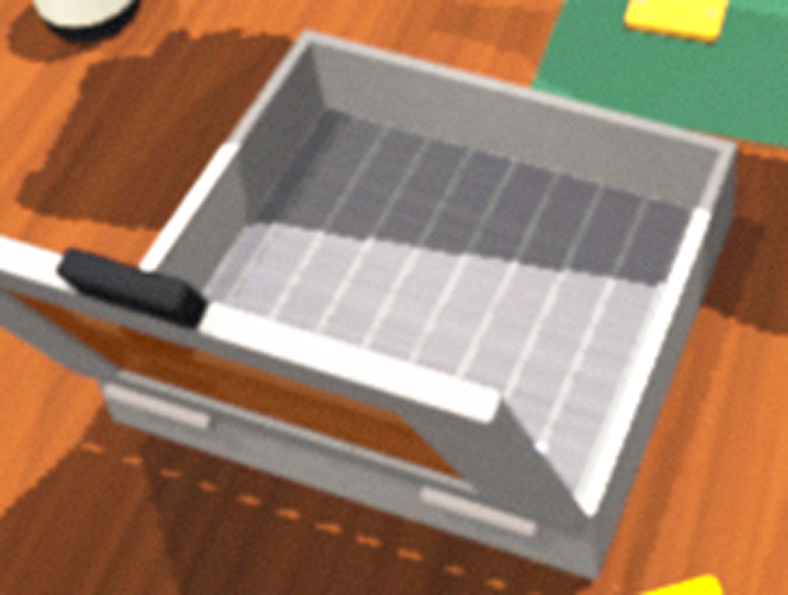

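```bash
cat > m.py <<'E'
from h import *
c=load('side0')
def c1(p): return np.array(p)/4+[210,155]
def c2(p): return np.array(p)/3.5+[110,275]
B=dict(A=[(575,120),(645,152),(627,180),(545,147)],B=[(548,302),(617,345),(580,377),(510,332)],C=[(367,356),(469,370),(458,412),(358,398)],D=[(325,458),(432,467),(420,520),(314,508)])
for k,v in B.items():
    P=px(c,c1(v),.009)[:,:2]; e=[np.linalg.norm(P[i]-P[(i+1)%4]) for i in range(4)]
    l=max([P[1]-P[0],P[2]-P[1]],key=np.linalg.norm); print(k,P.mean(0).round(3),np.round(e,3),'long ang',np.degrees(np.arctan2(l[1],l[0])).round(1))
for n,v,z in [('ring',[(598,238)],.005),('frame',[(460,272)],.005),('console',[(160,40),(362,60),(255,362),(12,330)],.045),('focus top',[(149,224)],.087),('fptr',[(125,318)],.053),('power',[(177,197)],.053),('btn',[(241,62)],.067),('sd',[(640,330),(770,355)],.012)]:
    P=px(c,c1(v),z)[:,:2];print(n,P.round(3).tolist(),P.mean(0).round(3))
P=px(c,c2([(310,35),(735,148),(590,515)]),.06)[:,:2];print('engr',P.round(3).tolist(),(P[0]+P[2])/2, np.linalg.norm(P[0]-P[1]),np.linalg.norm(P[1]-P[2]))
E
python3 m.py
```

```text
A [ 0.399 -0.339] [0.055 0.033 0.06  0.037] long ang 153.1
B [ 0.394 -0.156] [0.052 0.035 0.052 0.035] long ang 147.5
C [ 0.469 -0.101] [0.057 0.034 0.055 0.034] long ang -178.5
D [ 0.473 -0.021] [0.056 0.038 0.054 0.035] long ang -173.8
ring [[0.387, -0.255]] [ 0.387 -0.255]
frame [[0.462, -0.205]] [ 0.462 -0.205]
console [[0.689, -0.344], [0.556, -0.351], [0.545, -0.062], [0.678, -0.057]] [ 0.617 -0.203]
focus top [[0.616, -0.11]] [ 0.616 -0.11 ]
fptr [[0.619, -0.071]] [ 0.619 -0.071]
power [[0.624, -0.177]] [ 0.624 -0.177]
btn [[0.621, -0.299]] [ 0.621 -0.299]
sd [[0.352, -0.17], [0.279, -0.165]] [ 0.316 -0.167]
engr [[0.647, 0.088], [0.412, 0.112], [0.433, 0.308]] [0.53960617 0.1984406 ] 0.2360639703499467 0.1971256389426922
```

View pics/wrist0.png

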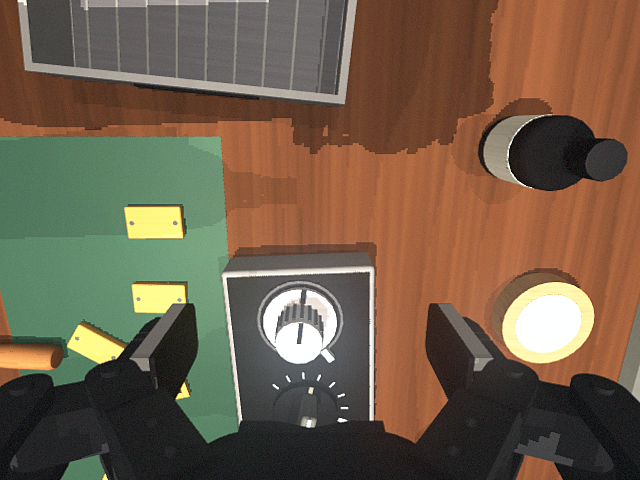

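Wrist view shows D at (155,221), C at (160,298), the focus pointer at the top (304,290), the tab at (327,354), and the engraver corners (344,103) and (27,70). Refining with these.

```bash
python3 -c "
from h import *
c=load('wrist0')
for k,v in dict(C=[(133,284),(185,284),(187,312),(133,312)],D=[(125,206),(182,205),(185,237),(128,238)]).items():
    P=px(c,v,.009)[:,:2];print(k,P.mean(0).round(3),P.round(3).tolist())
for n,v,z in [('eng',[(344,103),(27,70)],.06),('fptr',[(304,290)],.053),('tab',[(328,356),(322,349)],.046),('cons',[(224,271),(373,268)],.045),('kn',[(300,342)],.087)]: print(n,px(c,v,z)[:,:2].round(4).tolist())
"
```

```text
C [ 0.469 -0.099] [[0.444, -0.083], [0.496, -0.083], [0.496, -0.115], [0.44, -0.115]]
D [ 0.473 -0.019] [[0.447, -0.003], [0.501, -0.002], [0.501, -0.034], [0.445, -0.035]]
eng [[0.6488, 0.0871], [0.4127, 0.1104]]
fptr [[0.6175, -0.0703]]
tab [[0.64, -0.1423], [0.6342, -0.1346]]
cons [[0.5453, -0.0553], [0.6794, -0.0524]]
kn [[0.6146, -0.102]]
```

>>> step_arm:
  moves:
    - [0.45,-16,-2,-10,0,0,-0.15]
    - [0.45,-32,-5,-20,0,0,-0.3]
    - [0.45,-48,-8,-40,0,0,-0.45]
    - [0.45,-64,-10,-60,0,0,-0.6]
    - [0.45,-80,-13,-80,0,0,-0.75]
    - [0.45,-96,-15,-100,0,0,-0.9]
    - [0.45,-112,-18,-120,0,0,-1.05]
    - [0.45,-128,-20,-130,0,0,-1.2]
    - [0.45,-144,-22,-140,0,0,-1.35]
    - [0.45,-152,-22,-140,0,0,-1.49]

```text
clock: 1.15
position: [0.4708, -0.0224, 0.0898]
ee_rot: [0.999, 0.037, -0.002, 0.0]
ft_force: [-0.0, 0.1, -0.2]
grip_width: 0.551
grasp_force: 0.0
```

```bash
python3 -c "
from h import *
c=snap('wrist','w1');print(manip.get_obs()['position'])"
```

```text
[ 0.47055178 -0.02223843  0.09036093]
```

View pics/w1.png

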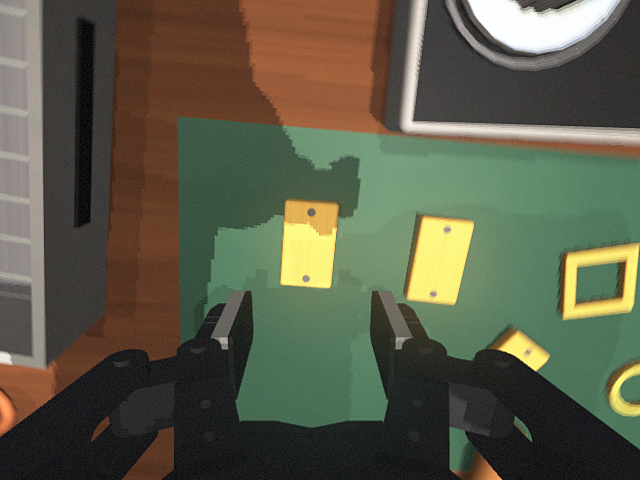

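D is at (310,244) and C at (440,260). Both are in reach.

```bash
python3 -c "
from h import *
c=load('w1')
for k,v in dict(D=[(286,199),(339,202),(332,288),(281,285)],C=[(421,214),(473,221),(458,305),(406,300)]).items():
    P=px(c,v,.009)[:,:2];print(k,P.mean(0).round(4),np.linalg.norm(P-np.roll(P,-1,0),axis=1).round(3),np.degrees(np.arctan2(*(P[0]-P[3])[::-1])))
o=manip.get_obs();m=R.from_quat(o['ee_rot']).as_matrix();print(np.degrees(np.arctan2(m[1,1],m[0,1])),o['position'])
"
```

```text
D [ 0.4717 -0.0205] [0.031 0.054 0.032 0.054] -0.10747966469661267
C [ 0.467  -0.0999] [0.031 0.055 0.033 0.055] -0.8707530407602897
-86.23750168848514 [ 0.47055178 -0.02223843  0.09036093]
```

>>> step_arm:
  moves:
    - [0.45,0,2,-40,0,0,-0.07]
    - [0.45,0,2,-75,0,0,-0.07]
    - [0.45,0,2,-88,0,0,-0.07]
    - [0.45,0,2,-89,0,0,-0.07]
    - [1,0,2,-89,0,0,-0.07]
    - [1,0,2,-89,0,0,-0.07]
    - [1,0,2,-89,0,0,-0.07]
    - [1,0,2,-89,0,0,-0.07]
  grip_force: 60

```text
clock: 2.0
position: [0.4742, -0.02, 0.0038]
ee_rot: [1.0, 0.006, 0.001, -0.0]
ft_force: [-1.4, 0.3, 6.6]
grip_width: 0.346
grasp_force: 60.3
```

Held. Now to the bed, rear-left slot P1.

>>> step_arm:
  moves:
    - [1,0,0,45,0,0,0]
    - [1,0,20,90,0,0,0]
    - [1,-2,65,105,0,0,-0.05]
    - [1,-4,110,105,0,0,-0.1]
    - [1,-5,155,105,0,0,-0.1]
    - [1,-6,195,100,0,0,-0.1]
    - [1,-6,205,70,0,0,-0.1]
    - [1,-6,205,35,0,0,-0.1]
    - [1,-6,205,12,0,0,-0.1]
    - [1,-6,205,9,0,0,-0.1]

```text
clock: 3.0
position: [0.4662, 0.1849, 0.01]
ee_rot: [0.999, -0.044, -0.001, 0.0]
ft_force: [-0.4, 0.1, -0.9]
grip_width: 0.345
grasp_force: 60.0
```

>>> step_arm:
  moves:
    - [1,0,0,0,0,0,0]
    - [0.5,0,0,0,0,0,0]
    - [0.5,0,0,0,0,0,0]
    - [0.5,0,0,30,0,0,0]
    - [0.5,0,0,70,0,0,0]
    - [0.5,0,-30,90,0,0,0]
    - [0.5,0,-80,95,0,0,0.05]
    - [0.5,0,-130,95,0,0,0.1]
    - [0.5,0,-180,95,0,0,0.1]
    - [0.5,0,-230,95,0,0,0.1]

```text
clock: 4.0
position: [0.4671, -0.0467, 0.1075]
ee_rot: [1.0, 0.006, 0.001, -0.0]
ft_force: [0.7, -0.1, 0.5]
grip_width: 0.501
grasp_force: 0.0
```

```bash
python3 -c "
from h import *
c=snap('wrist','w2');o=manip.get_obs();print(o['position'],o['clock'])
def blobs(c,z=.009):
    h=cv2.cvtColor(c['image'],cv2.COLOR_BGR2HSV);m=cv2.inRange(h,(20,90,90),(34,255,255))
    for ct in cv2.findContours(m,cv2.RETR_EXTERNAL,cv2.CHAIN_APPROX_NONE)[0]:
        if cv2.contourArea(ct)<300: continue
        P=px(c,ct[:,0,:],z)[:,:2]; (cx,cy),(w,l),a=cv2.minAreaRect((P*1000).astype(np.float32))
        if w>l: w,l,a=l,w,a+90
        print('c',round(cx),round(cy),'size',round(w,1),round(l,1),'long ang',round((a+90)%180,1),'px',ct[:,0].mean(0).round())
blobs(c); print('side');blobs(snap('side','s2'))
open('h.py','a').write('''
def blobs(c,z=.009):
    h=cv2.cvtColor(c['image'],cv2.COLOR_BGR2HSV);m=cv2.inRange(h,(20,90,90),(34,255,255))
    for ct in cv2.findContours(m,cv2.RETR_EXTERNAL,cv2.CHAIN_APPROX_NONE)[0]:
        if cv2.contourArea(ct)<100: continue
        P=px(c,ct[:,0,:],z)[:,:2]; (cx,cy),(w,l),a=cv2.minAreaRect((P*1000).astype(np.float32))
        if w>l: w,l,a=l,w,a+90
        print('c',round(cx),round(cy),'size',round(w,1),round(l,1),'long ang',round((a+90)%180,1),'px',ct[:,0].mean(0).round())
''')
"
```

```text
[ 0.4665259  -0.05554132  0.10754913] 4.05
c 390 -255 size 39.8 44.8 long ang 89.0 px [606. 345.]
c 398 -161 size 39.3 50.4 long ang 146.8 px [471. 328.]
c 463 -205 size 44.5 49.8 long ang 102.9 px [555. 244.]
c 468 -104 size 38.2 54.2 long ang 178.6 px [401. 234.]
side
c 402 338 size 52.5 73.4 long ang 28.7 px [295. 462.]
c 331 174 size 40.9 42.4 long ang 142.5 px [358. 373.]
c 468 182 size 34.1 56.0 long ang 174.9 px [280. 362.]
c 875 -140 size 90.7 93.0 long ang 13.0 px [149. 214.]
```

>>> step_arm:
  moves:
    - [0.5,2,-30,-20,0,0,-0.02]
    - [0.5,2,-55,-50,0,0,-0.02]
    - [0.5,2,-55,-70,0,0,-0.02]
    - [0.5,2,-55,-90,0,0,-0.02]
    - [0.5,2,-55,-103,0,0,-0.02]
    - [0.5,2,-55,-103,0,0,-0.02]
    - [1,2,-55,-103,0,0,-0.02]
    - [1,2,-55,-103,0,0,-0.02]
    - [1,2,-55,-103,0,0,-0.02]
    - [1,2,-55,-103,0,0,-0.02]

```text
clock: 5.1
position: [0.4698, -0.0997, 0.0043]
ee_rot: [1.0, -0.004, 0.001, 0.0]
ft_force: [-0.5, 1.2, 6.7]
grip_width: 0.349
grasp_force: 60.2
```

>>> step_arm:
  moves:
    - [1,0,0,45,0,0,0]
    - [1,10,20,90,0,0,0]
    - [1,35,62,105,0,0,-0.04]
    - [1,60,104,105,0,0,-0.08]
    - [1,85,146,105,0,0,-0.08]
    - [1,110,188,105,0,0,-0.08]
    - [1,130,230,105,0,0,-0.08]
    - [1,139,271,100,0,0,-0.08]
    - [1,139,271,70,0,0,-0.08]
    - [1,139,271,40,0,0,-0.08]

```text
clock: 6.1
position: [0.6084, 0.1735, 0.043]
ee_rot: [0.999, -0.043, 0.001, -0.001]
ft_force: [1.3, -1.2, -1.3]
grip_width: 0.346
grasp_force: 59.8
```

>>> step_arm:
  moves:
    - [1,0,0,-20,0,0,0]
    - [1,0,0,-32,0,0,0]
    - [1,0,0,-33,0,0,0]
    - [0.5,0,0,-33,0,0,0]
    - [0.5,0,0,-33,0,0,0]
    - [0.5,0,0,0,0,0,0]
    - [0.5,0,0,40,0,0,0]
    - [0.5,-30,-30,65,0,0,0]
    - [0.5,-70,-60,65,0,0,-0.1]
    - [0.5,-110,-90,65,0,0,-0.2]

```text
clock: 7.1
position: [0.4977, 0.0804, 0.1099]
ee_rot: [0.989, -0.146, 0.002, -0.001]
ft_force: [0.1, -1.0, 1.1]
grip_width: 0.5
grasp_force: 0.0
```

>>> step_arm:
  moves:
    - [0.5,-20,-45,0,0,0,-0.05]
    - [0.5,-40,-90,0,0,0,-0.1]
    - [0.5,-60,-135,0,0,0,-0.15]
    - [0.5,-80,-180,0,0,0,-0.2]
    - [0.5,-98,-225,0,0,0,-0.28]
    - [0.5,-102,-238,0,0,0,-0.28]
    - [0.5,-102,-238,0,0,0,-0.28]
    - [0.5,-102,-238,0,0,0,-0.28]

```text
clock: 7.9
position: [0.3966, -0.1563, 0.1089]
ee_rot: [0.96, -0.281, 0.001, -0.0]
ft_force: [-0.0, 0.2, 0.2]
grip_width: 0.499
grasp_force: 0.0
```

```bash
python3 -c "
from h import *
c=snap('wrist','w3');o=manip.get_obs();print(o['position'],o['joint_pos'].round(2))
blobs(c)"
```

```text
[ 0.3966985  -0.15577069  0.10873249] [-0.04 -0.    0.31  2.12  0.    1.02 -1.87]
c 394 -158 size 31.5 54.1 long ang 146.6 px [316. 238.]
c 387 -255 size 38.3 38.4 long ang 114.6 px [452. 167.]
c 461 -204 size 42.6 43.5 long ang 103.1 px [320. 105.]
c 401 -341 size 31.2 53.5 long ang 154.5 px [579.  64.]
```

View pics/w3.png

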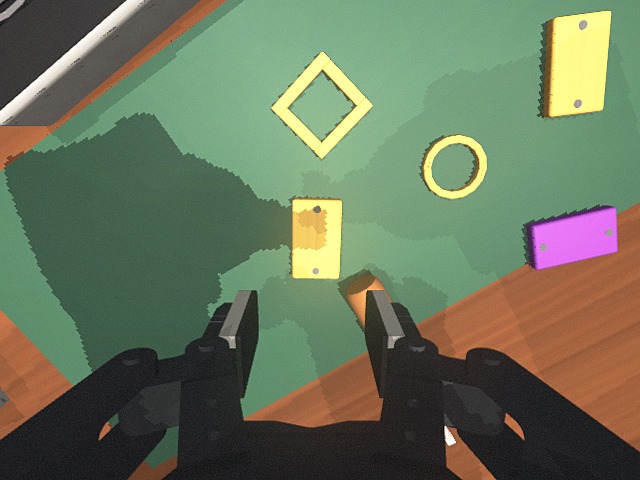

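B is at (316,238), clear of the screwdriver handle at (360,285) by about 10 mm. I'll grasp slightly forward of centre.

>>> step_arm:
  moves:
    - [0.5,1,-3,-40,0,0,0]
    - [0.5,1,-3,-75,0,0,0]
    - [0.5,1,-3,-100,0,0,0]
    - [0.5,1,-3,-105,0,0,0]
    - [1,1,-3,-105,0,0,0]
    - [1,1,-3,-105,0,0,0]
    - [1,1,-3,-105,0,0,0]
    - [1,1,-3,-105,0,0,0]
    - [1,1,-3,-65,0,0,0]
    - [1,1,-3,-20,0,0,0]

```text
clock: 8.95
position: [0.3958, -0.1596, 0.0888]
ee_rot: [0.96, -0.281, -0.001, 0.0]
ft_force: [1.5, 0.1, -1.0]
grip_width: 0.35
grasp_force: 60.0
```

>>> step_arm:
  moves:
    - [1,15,40,18,0,0,0.1]
    - [1,30,82,20,0,0,0.2]
    - [1,48,126,20,0,0,0.3]
    - [1,66,170,20,0,0,0.4]
    - [1,85,214,20,0,0,0.47]
    - [1,105,258,20,0,0,0.47]
    - [1,130,298,20,0,0,0.47]
    - [1,139,313,0,0,0,0.47]
    - [1,139,313,-35,0,0,0.47]
    - [1,139,313,-65,0,0,0.47]

```text
clock: 9.95
position: [0.5362, 0.1541, 0.0225]
ee_rot: [0.999, -0.049, 0.0, -0.0]
ft_force: [-1.2, -0.2, -1.1]
grip_width: 0.347
grasp_force: 60.0
```

>>> step_arm:
  moves:
    - [1,0,0,-11,0,0,0]
    - [1,0,0,-12,0,0,0]
    - [0.5,0,0,-12,0,0,0]
    - [0.5,0,0,-12,0,0,0]
    - [0.5,0,0,25,0,0,0]
    - [0.5,0,0,65,0,0,0]
    - [0.5,-15,-40,85,0,0,-0.1]
    - [0.5,-30,-85,85,0,0,-0.2]
    - [0.5,-45,-130,85,0,0,-0.3]
    - [0.5,-60,-175,85,0,0,-0.34]

```text
clock: 10.95
position: [0.4759, -0.0233, 0.1101]
ee_rot: [0.976, -0.22, 0.001, -0.001]
ft_force: [0.4, -1.0, -0.3]
grip_width: 0.504
grasp_force: 0.0
```

>>> step_arm:
  moves:
    - [0.5,-12,-45,0,0,0,0]
    - [0.5,-24,-92,0,0,0,0]
    - [0.5,-34,-140,0,0,0,0]
    - [0.5,-44,-188,0,0,0,0]
    - [0.5,-54,-236,0,0,0,0]
    - [0.5,-64,-284,0,0,0,0]
    - [0.5,-75,-319,0,0,0,0]
    - [0.5,-75,-319,0,0,0,0]
    - [0.5,-75,-319,0,0,0,0]

```text
clock: 11.85
position: [0.401, -0.3416, 0.1093]
ee_rot: [0.976, -0.219, 0.001, 0.0]
ft_force: [0.1, 0.5, -0.4]
grip_width: 0.496
grasp_force: 0.0
```

```bash
python3 -c "
from h import *
c=snap('wrist','w4');o=manip.get_obs();print(o['position'],o['joint_pos'].round(2),o['ee_rot'].round(3))
blobs(c); print('side'); blobs(snap('side','s4'),.015)"
```

```text
[ 0.40154612 -0.34039161  0.10911448] [ 0.2   0.23  0.47  1.89 -0.12  1.05 -1.29] [ 0.976 -0.218  0.001 -0.   ]
c 392 -256 size 29.3 38.4 long ang 109.6 px [203. 299.]
c 413 -337 size 8.4 22.3 long ang 148.1 px [298. 226.]
c 401 -342 size 31.3 52.7 long ang 153.5 px [319. 242.]
c 415 -336 size 9.5 33.9 long ang 153.7 px [290. 216.]
c 413 -523 size 19.9 134.6 long ang 13.5 px [590. 104.]
side
c 401 340 size 51.9 72.7 long ang 28.7 px [295. 462.]
c 331 178 size 40.5 42.0 long ang 142.5 px [358. 373.]
c 467 185 size 34.1 55.5 long ang 174.9 px [280. 362.]
c 535 153 size 34.1 55.6 long ang 174.5 px [247. 339.]
c 608 171 size 33.7 55.5 long ang 174.4 px [204. 340.]
c 461 -193 size 44.8 51.3 long ang 101.9 px [324. 224.]
c 388 -244 size 38.4 46.5 long ang 98.4 px [359. 214.]
c 870 -133 size 89.9 92.1 long ang 13.0 px [149. 214.]
c 402 -331 size 44.2 59.3 long ang 154.1 px [357. 192.]
c -522 -2278 size 91.6 383.6 long ang 84.6 px [576.  10.]
```

>>> step_arm:
  moves:
    - [0.5,0,-1,-40,0,0,0]
    - [0.5,0,-1,-75,0,0,0]
    - [0.5,0,-1,-100,0,0,0]
    - [0.5,0,-1,-105,0,0,0]
    - [1,0,-1,-105,0,0,0]
    - [1,0,-1,-105,0,0,0]
    - [1,0,-1,-105,0,0,0]
    - [1,0,-1,-105,0,0,0]
    - [1,0,-1,-65,0,0,0]
    - [1,0,-1,-20,0,0,0]

```text
clock: 12.95
position: [0.4, -0.3412, 0.0887]
ee_rot: [0.976, -0.218, -0.001, -0.0]
ft_force: [-0.0, -0.7, -1.1]
grip_width: 0.346
grasp_force: 59.9
```

>>> step_arm:
  moves:
    - [1,10,40,18,0,0,0]
    - [1,20,86,20,0,0,0]
    - [1,30,132,20,0,0,0]
    - [1,42,178,20,0,0,0.05]
    - [1,54,225,20,0,0,0.1]
    - [1,66,272,20,0,0,0.2]
    - [1,80,318,20,0,0,0.3]
    - [1,94,364,20,0,0,0.34]
    - [1,108,410,20,0,0,0.34]
    - [1,120,456,20,0,0,0.34]

```text
clock: 13.95
position: [0.5216, 0.1162, 0.1091]
ee_rot: [0.999, -0.05, 0.001, -0.0]
ft_force: [1.4, -0.6, -1.1]
grip_width: 0.346
grasp_force: 59.9
```

>>> step_arm:
  moves:
    - [1,12,45,0,0,0,0]
    - [1,20,85,0,0,0,0]
    - [1,21,99,-20,0,0,0]
    - [1,21,99,-50,0,0,0]
    - [1,21,99,-80,0,0,0]
    - [1,21,99,-96,0,0,0]
    - [1,21,99,-97,0,0,0]
    - [0.5,21,99,-97,0,0,0]
    - [0.5,21,99,-97,0,0,0]
    - [0.5,21,99,-60,0,0,0]

```text
clock: 14.95
position: [0.5398, 0.2123, 0.046]
ee_rot: [0.999, -0.05, -0.003, 0.001]
ft_force: [0.6, -0.2, -1.0]
grip_width: 0.498
grasp_force: 0.0
```

>>> step_arm:
  moves:
    - [0.5,0,0,45,0,0,0]
    - [0.5,0,-20,90,0,0,0]
    - [0.5,0,-60,130,0,0,0]
    - [0.5,0,-110,140,0,0,0]
    - [0.5,0,-160,140,0,0,0]
    - [0.5,0,-210,140,0,0,0]
    - [0.5,0,-240,140,0,0,0]
    - [0.5,0,-240,140,0,0,0]

```text
clock: 15.75
position: [0.5421, -0.0334, 0.1902]
ee_rot: [0.999, -0.054, 0.001, 0.001]
ft_force: [-0.5, 0.7, -1.1]
grip_width: 0.501
grasp_force: 0.0
```

```bash
python3 -c "
from h import *
c=snap('side','s5');snap('scene','sc5');o=manip.get_obs();print(o['position'],o['joint_pos'].round(2),o['ee_rot'].round(3))
blobs(c,.015)
s=cv2.imread('pics/sc5.png')[270:440,310:550]; t=c['image'][300:480,60:400]
a=np.vstack([cv2.resize(s,(424,300)),cv2.resize(t,(424,300)[:1]+(224,))]);cv2.imwrite('pics/c5.png',a)"
```

```text
[ 0.54233007 -0.02724748  0.18963578] [-0.22  0.18  0.2   1.75 -0.04  1.22 -1.67] [ 0.999 -0.051  0.001 -0.   ]
c 401 340 size 51.9 72.8 long ang 28.9 px [295. 462.]
c 331 178 size 40.9 41.1 long ang 58.9 px [359. 373.]
c 545 214 size 35.2 55.2 long ang 174.7 px [230. 367.]
c 467 185 size 34.0 55.5 long ang 174.4 px [280. 362.]
c 535 154 size 32.7 56.3 long ang 174.8 px [247. 339.]
c 608 171 size 34.4 55.8 long ang 174.1 px [204. 340.]
c 461 -193 size 44.8 51.3 long ang 101.9 px [325. 223.]
c 387 -245 size 41.3 45.5 long ang 103.1 px [359. 214.]
c 870 -133 size 89.9 92.1 long ang 13.0 px [149. 214.]
c 469 -511 size 27.1 235.6 long ang 13.6 px [346. 154.]
c -521 -2277 size 93.6 387.4 long ang 84.6 px [576.  10.]
```

View pics/s5.png

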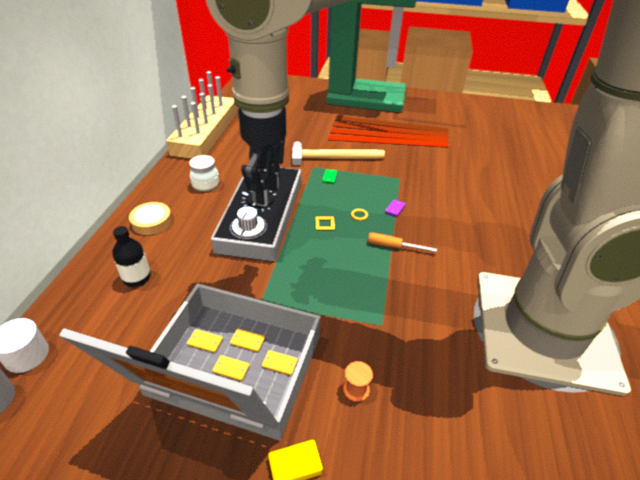

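All four blanks are flat on the bed at about (205,341), (247,339), (231,368) and (279,362). Next I go over and behind the hood.

>>> step_arm:
  moves:
    - [1,0,0,45,0,0,0.14]
    - [1,0,0,90,0,0,0.28]
    - [1,0,0,130,0,0,0.42]
    - [1,0,30,145,0,0,0.56]
    - [1,3,75,145,0,0,0.7]
    - [1,6,120,145,0,0,0.84]
    - [1,9,165,145,0,0,0.98]
    - [1,12,210,145,0,0,1.12]
    - [1,14,255,145,0,0,1.26]
    - [1,16,300,145,0,0,1.4]

```text
clock: 16.85
position: [0.5568, 0.2772, 0.3342]
ee_rot: [0.793, 0.609, 0.001, -0.0]
ft_force: [0.8, -0.9, 1.0]
grip_width: -0.001
grasp_force: 0.0
```

>>> step_arm:
  moves:
    - [1,1,45,0,0,0,0.1]
    - [1,2,90,0,0,0,0.17]
    - [1,3,137,0,0,0,0.17]
    - [1,3,137,-10,0,0,0.17]
    - [1,3,137,-10,0,0,0.17]

```text
clock: 17.35
position: [0.559, 0.4129, 0.3216]
ee_rot: [0.74, 0.673, -0.001, -0.001]
ft_force: [-0.1, -0.5, -0.4]
grip_width: -0.001
grasp_force: 0.0
```

```bash
python3 -c "
from h import *
o=manip.get_obs();print(o['position'],o['joint_pos'].round(2),o['ee_rot'].round(3));c=snap('side','s6')"
```

```text
[0.55896251 0.41285106 0.32161708] [-0.61  0.48 -0.14  1.08  0.06  1.59 -0.83] [ 0.74   0.673 -0.001 -0.001]
```

View pics/s6.png

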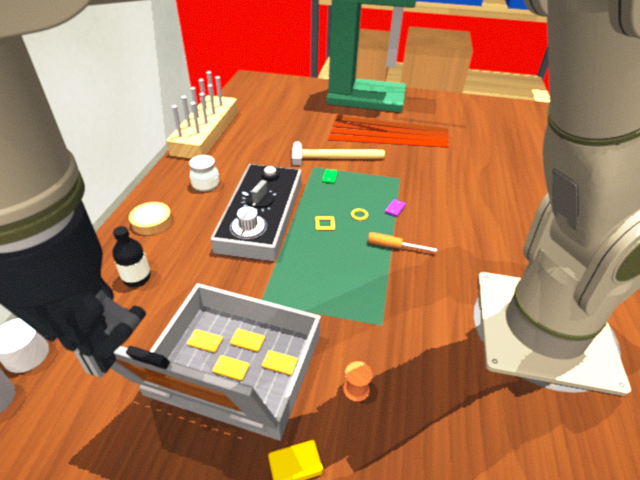

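Hood still open, all blanks seen in place, gripper above and behind the hood. Lower and start pushing.

>>> step_arm:
  moves:
    - [1,0,0,-40,0,0,0]
    - [1,0,0,-80,0,0,0]
    - [1,0,0,-100,0,0,0]
    - [1,0,0,-100,0,0,0]
    - [1,-2,-20,-100,0,0,0]
    - [1,-4,-40,-100,0,0,0]
    - [1,-6,-60,-100,0,0,0]
    - [1,-8,-80,-100,0,0,0]

```text
clock: 18.2
position: [0.5538, 0.3304, 0.2269]
ee_rot: [0.742, 0.671, 0.003, 0.0]
ft_force: [0.5, 3.0, 1.3]
grip_width: -0.0
grasp_force: 0.0
```

>>> step_arm:
  moves:
    - [1,-2,-20,2,0,0,0]
    - [1,-4,-42,4,0,0,0]
    - [1,-7,-70,0,0,0,0]
    - [1,-10,-98,-12,0,0,0]
    - [1,-12,-117,-24,0,0,0]
    - [1,-13,-135,-38,0,0,0]
    - [1,-15,-151,-54,0,0,0]
    - [1,-16,-164,-72,0,0,0]
    - [1,-17,-175,-91,0,0,0]
    - [1,-18,-183,-111,0,0,0]

```text
clock: 19.2
position: [0.5369, 0.1463, 0.1151]
ee_rot: [0.742, 0.67, 0.002, 0.001]
ft_force: [1.0, 0.6, 1.2]
grip_width: -0.0
grasp_force: 0.7
```

>>> step_arm:
  moves:
    - [1,-1,-5,-15,0,0,0]
    - [1,-1,-8,-28,0,0,0]
    - [1,-1,-10,-38,0,0,0]
    - [1,-1,-10,-43,0,0,0]
    - [1,-1,-10,-45,0,0,0]
    - [1,-1,-10,-45,0,0,0]

```text
clock: 19.8
position: [0.5347, 0.137, 0.0704]
ee_rot: [0.742, 0.671, 0.0, 0.001]
ft_force: [-11.4, -5.7, 27.0]
grip_width: 0.001
grasp_force: 13.6
```

>>> step_arm:
  moves:
    - [1,0,0,40,0,0,0]
    - [0.5,0,0,85,0,0,0.03]
    - [0.5,10,-40,110,0,0,0.06]
    - [0.3,25,-75,135,0,0,0.1]
    - [0.3,40,-115,155,0,0,0.1]
    - [0.3,55,-155,175,0,0,0.1]
    - [0.3,70,-195,183,0,0,0.1]
    - [0.3,79,-217,183,0,0,0.1]
    - [0.3,79,-217,183,0,0,0.1]
    - [0.3,79,-217,183,0,0,0.1]

```text
clock: 20.8
position: [0.6131, -0.0795, 0.2505]
ee_rot: [0.707, 0.707, 0.0, -0.0]
ft_force: [0.3, 0.7, 1.2]
grip_width: 0.701
grasp_force: 0.0
```

```bash
python3 -c "
from h import *
c=snap('wrist','w7');s=snap('side','s7');print(manip.get_obs()['position'],manip.get_obs()['joint_pos'].round(2))
i=c['image'];cv2.imwrite('pics/c7.png',cv2.resize(i[190:460,180:500],None,fx=2.2,fy=2.2,interpolation=cv2.INTER_CUBIC))"
```

```text
[ 0.61296362 -0.078037    0.25044325] [-0.01  0.3   0.08  1.46 -0.03  1.38  0.07]
```

View pics/c7.png

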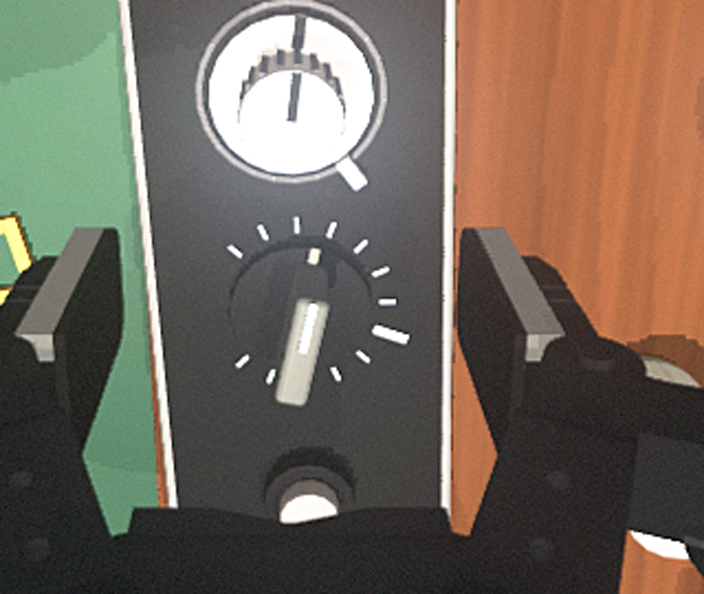

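View pics/s7.png

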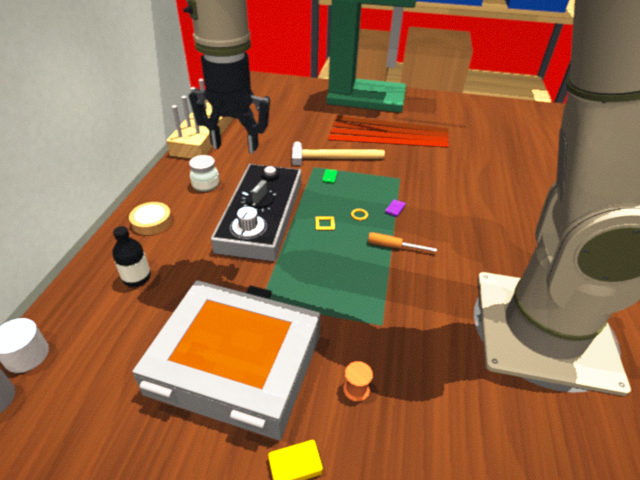

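Crop: hood shut in the side view. Focus pointer end at crop (302,15), tab inner end (340,160); power pointer (315,250), long tick (375,330)–(408,340).

```bash
python3 -c "
from h import *
c=load('w7')
f=lambda p,z: px(c,np.array([p])/2.2+[180,190],z)[0,:2]
ang=lambda a,b: np.degrees(np.arctan2(*(b-a)[::-1]))
k=f((292,112),.087);s=f((291,94),.053);r=f((291,91),.046);print('knob',k.round(4),s.round(4),r.round(4))
F=(k+s+r)/3
fp=f((302,15),.053);ti=f((340,160),.046);to=f((360,186),.046)
print('ptr',fp.round(4),ang(F,fp),np.hypot(*(fp-F)),'tab',ang(F,ti),np.hypot(*(ti-F)),ang(F,to),ang(ti,to))
b=f((302,352),.087);b1=f((316,300),.087);b2=f((290,404),.087);p=f((315,250),.053)
t1=f((375,330),.045);t2=f((408,340),.045);w=f((305,512),.067)
tk=[f(q,.045) for q in [(235,250),(264,232),(297,225),(332,230),(361,246),(380,272),(388,302),(391,335),(363,357),(336,374)]]
A=np.array(tk);M=np.c_[2*A,np.ones(len(A))];x=np.linalg.lstsq(M,(A**2).sum(1),rcond=None)[0];C=x[:2];print('circle',C,np.sqrt(x[2]+C@C))
print('bar',b.round(4),((b1+b2)/2).round(4),ang(b2,b1),'ptr',ang(C,p),np.hypot(*(p-C)),'tick',ang(t1,t2),ang(C,t2),'btn',w)
print([round(ang(C,t),1) for t in tk])
print('corners',f((128,100),.045),f((450,100),.045))
"
```

```text
knob [ 0.6138 -0.0997] [ 0.6135 -0.1023] [ 0.6135 -0.1029]
ptr [ 0.6179 -0.0694] 82.38985516842762 0.032528655003620066 tab -56.83214339227512 0.038358080299428374 -55.903529132322625 -53.51585299500015
circle [ 0.61835861 -0.20462549] 0.04012688573894256
bar [ 0.6179 -0.2017] [ 0.6182 -0.2021] 77.84539227578286 ptr 80.01410686233237 0.03232957221494426 tick -18.783805449065913 -19.719020394839223 btn [ 0.61994282 -0.2984765 ]
[np.float64(136.8), np.float64(114.6), np.float64(93.1), np.float64(70.5), np.float64(48.6), np.float64(25.9), np.float64(2.9), np.float64(-20.0), np.float64(-42.9), np.float64(-65.5)]
corners [ 0.54471717 -0.10711695] [ 0.68068497 -0.10722059]
```

>>> step_arm:
  moves:
    - [0.3,1,-10,0,0,0,0.15]
    - [0.3,1,-23,0,0,0,0.3]
    - [0.3,1,-23,-10,0,0,0.45]
    - [0.3,1,-23,-30,0,0,0.6]
    - [0.3,1,-23,-60,0,0,0.75]
    - [0.3,1,-23,-90,0,0,0.9]
    - [0.3,1,-23,-120,0,0,1.05]
    - [0.3,1,-23,-145,0,0,1.2]
    - [0.3,1,-23,-150,0,0,1.2]
    - [0.3,1,-23,-150,0,0,1.2]

```text
clock: 21.9
position: [0.6137, -0.1018, 0.1002]
ee_rot: [0.186, 0.983, 0.0, -0.001]
ft_force: [-0.3, 0.1, -0.1]
grip_width: 0.699
grasp_force: 0.0
```

>>> step_arm:
  moves:
    - [0.3,0,0,-30,0,0,0]
    - [0.3,0,0,-43,0,0,0]
    - [0.3,0,0,-43,0,0,0]
    - [1,0,0,-43,0,0,0]
    - [1,0,0,-43,0,0,0]
    - [1,0,0,-43,0,0,0]
    - [1,0,0,-43,0,0,0]
  grip_force: 40

```text
clock: 22.6
position: [0.6143, -0.1045, 0.0594]
ee_rot: [0.185, 0.983, -0.001, 0.001]
ft_force: [-4.6, -3.7, 5.0]
grip_width: 0.46
grasp_force: 40.6
```

>>> step_arm:
  moves:
    - [1,0,-1,0,0,0,-0.12]
    - [1,0,-1,0,0,0,-0.24]
    - [1,0,-1,0,0,0,-0.36]
    - [1,0,-1,0,0,0,-0.48]
    - [1,0,-1,0,0,0,-0.6]
    - [1,0,-1,0,0,0,-0.72]
    - [1,0,-1,0,0,0,-0.84]
    - [1,0,-1,0,0,0,-0.96]
    - [1,0,-1,0,0,0,-1.08]
    - [1,0,-1,0,0,0,-1.2]

```text
clock: 23.6
position: [0.614, -0.1047, 0.0594]
ee_rot: [0.709, 0.705, -0.0, 0.0]
ft_force: [-6.7, -1.3, 8.0]
grip_width: 0.456
grasp_force: 40.8
```

>>> step_arm:
  moves:
    - [1,0,0,0,0,0,-0.12]
    - [1,0,0,0,0,0,-0.24]
    - [1,0,0,0,0,0,-0.36]
    - [1,0,0,0,0,0,-0.48]
    - [1,0,0,0,0,0,-0.6]
    - [1,0,0,0,0,0,-0.72]
    - [1,0,0,0,0,0,-0.84]
    - [1,0,0,0,0,0,-0.96]
    - [1,0,0,0,0,0,-1.08]
    - [1,0,0,0,0,0,-1.22]

```text
clock: 24.6
position: [0.6136, -0.1044, 0.0594]
ee_rot: [0.985, 0.171, -0.0, -0.0]
ft_force: [-8.8, -2.3, 10.6]
grip_width: 0.46
grasp_force: 40.9
```

>>> step_arm:
  moves:
    - [1,0,0,0,0,0,0]
    - [0.3,0,0,0,0,0,0]
    - [0.3,0,0,0,0,0,0]
    - [0.3,0,0,0,0,0,0]
    - [0.3,0,0,40,0,0,0]
    - [0.3,0,0,80,0,0,0.1]
    - [0.3,0,0,120,0,0,0.2]
    - [0.3,0,0,150,0,0,0.3]
    - [0.3,0,0,170,0,0,0.3]
    - [0.3,0,0,170,0,0,0.3]

```text
clock: 25.6
position: [0.6156, -0.104, 0.2311]
ee_rot: [0.948, 0.32, 0.003, 0.001]
ft_force: [0.1, 0.8, -0.6]
grip_width: 0.701
grasp_force: 0.0
```

>>> step_arm:
  moves:
    - [0.45,1,-30,10,0,0,0.14]
    - [0.45,2,-60,20,0,0,0.28]
    - [0.45,4,-90,20,0,0,0.42]
    - [0.45,4,-99,20,0,0,0.56]
    - [0.45,4,-99,20,0,0,0.7]
    - [0.45,4,-99,20,0,0,0.73]
    - [0.45,4,-99,20,0,0,0.73]
    - [0.45,4,-99,20,0,0,0.73]

```text
clock: 26.4
position: [0.6181, -0.2022, 0.247]
ee_rot: [0.772, 0.636, -0.0, -0.0]
ft_force: [-0.8, 0.2, -0.2]
grip_width: 0.547
grasp_force: 0.0
```

```bash
python3 -c "
from h import *
c=snap('wrist','w8');print(manip.get_obs()['position'],manip.get_obs()['ee_rot'].round(3))
i=c['image'];cv2.imwrite('pics/c8.png',cv2.resize(i[60:330,170:490],None,fx=2.2,fy=2.2,interpolation=cv2.INTER_CUBIC))"
```

```text
[ 0.61809986 -0.20220936  0.24712795] [ 0.772  0.636  0.    -0.   ]
```

View pics/c8.png

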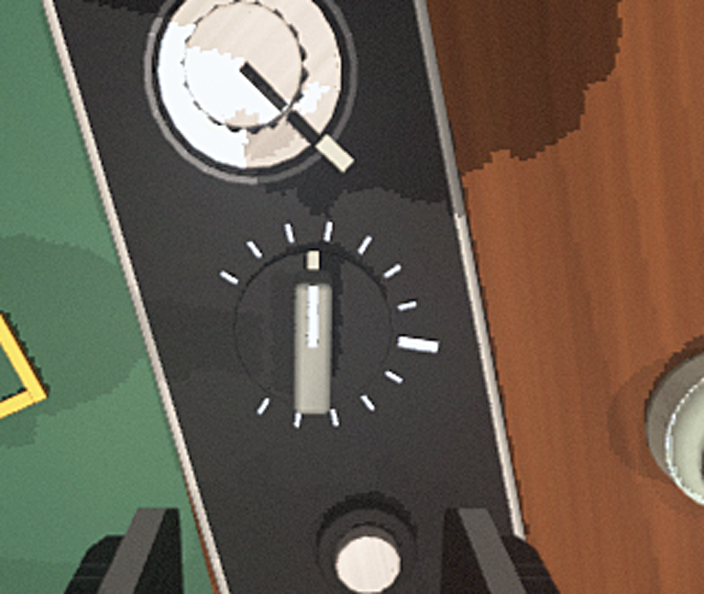

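The focus pointer meets the tab at crop (318,143). The power bar is upright in the image at (313,350), aligned with the fingers; button top at (368,564).

```bash
python3 -c "
from h import *
c=load('w8')
f=lambda p,z: px(c,np.array([p])/2.2+[170,60],z)[0,:2]
ang=lambda a,b: np.degrees(np.arctan2(*(b-a)[::-1]))
print('bar',(f((313,283),.087)+f((313,413),.087))/2, ang(f((313,413),.087),f((313,283),.087)),'disc',f((313,325),.053))
d=(f((313,325),.053));print(ang(d,f((313,262),.053)),'tick',ang(f((398,343),.045),f((438,348),.045)),ang(d,f((438,347),.045)),'btn',f((368,564),.067))
m=R.from_quat(manip.get_obs()['ee_rot']).as_matrix();print(ang(np.zeros(2),m[:2,1]))
"
```

```text
bar [ 0.61801    -0.20305205] 78.99782082887351 disc [ 0.61842259 -0.20133267]
78.99782082887359 tick -18.321875491481425 -23.03773484861227 btn [ 0.62207974 -0.30249788]
-10.997506177581917
```

>>> step_arm:
  moves:
    - [0.45,0,0,-45,0,0,0]
    - [0.45,0,0,-90,0,0,0]
    - [0.45,0,0,-130,0,0,0]
    - [0.45,0,0,-165,0,0,0]
    - [0.45,0,0,-188,0,0,0]
    - [0.45,0,0,-188,0,0,0]
    - [1,0,0,-188,0,0,0]
    - [1,0,0,-188,0,0,0]
    - [1,0,0,-188,0,0,0]
    - [1,0,0,-188,0,0,0]

```text
clock: 27.45
position: [0.6185, -0.2029, 0.0616]
ee_rot: [0.771, 0.637, 0.001, 0.001]
ft_force: [-3.6, 1.2, 6.0]
grip_width: 0.156
grasp_force: 40.5
```

>>> step_arm:
  moves:
    - [1,0,0,0,0,0,-0.12]
    - [1,0,0,0,0,0,-0.24]
    - [1,0,0,0,0,0,-0.36]
    - [1,0,0,0,0,0,-0.48]
    - [1,0,0,0,0,0,-0.6]
    - [1,0,0,0,0,0,-0.72]
    - [1,0,0,0,0,0,-0.84]
    - [1,0,0,0,0,0,-0.96]
    - [1,0,0,0,0,0,-1.08]
    - [1,0,0,0,0,0,-1.2]

```text
clock: 28.45
position: [0.6195, -0.204, 0.0616]
ee_rot: [0.996, 0.088, 0.002, 0.001]
ft_force: [1.6, -4.0, -0.2]
grip_width: 0.153
grasp_force: 39.7
```

>>> step_arm:
  moves:
    - [1,0,0,0,0,0,-0.12]
    - [1,0,0,0,0,0,-0.24]
    - [1,0,0,0,0,0,-0.36]
    - [1,0,0,0,0,0,-0.48]
    - [1,0,0,0,0,0,-0.53]
    - [1,0,0,0,0,0,-0.53]
    - [0.45,0,0,0,0,0,-0.53]
    - [0.45,0,0,0,0,0,-0.53]
    - [0.45,0,0,0,0,0,-0.53]
    - [0.45,0,0,40,0,0,-0.53]

```text
clock: 29.45
position: [0.6153, -0.2009, 0.0952]
ee_rot: [0.985, -0.173, -0.004, -0.0]
ft_force: [0.1, -0.9, 1.3]
grip_width: 0.548
grasp_force: 0.0
```

>>> step_arm:
  moves:
    - [0.45,0,0,50,0,0,0.15]
    - [1,0,0,90,0,0,0.3]
    - [1,0,0,130,0,0,0.45]
    - [1,0,0,150,0,0,0.6]
    - [1,0,0,150,0,0,0.75]
    - [1,0,0,150,0,0,0.9]
    - [1,0,0,150,0,0,1.05]
    - [1,0,0,150,0,0,1.2]
    - [1,0,0,150,0,0,1.35]
    - [1,0,0,150,0,0,1.5]

```text
clock: 30.45
position: [0.618, -0.2025, 0.2495]
ee_rot: [0.837, 0.547, 0.0, -0.0]
ft_force: [-0.3, -0.6, -0.4]
grip_width: 0.002
grasp_force: 0.0
```

```bash
python3 -c "
from h import *
c=snap('wrist','w9');s=snap('side','s9');print(manip.get_obs()['position'],manip.get_obs()['ee_rot'].round(3))
a=cv2.resize(c['image'][60:360,150:510],(720,600)); b=cv2.resize(s['image'][270:450,100:340],None,fx=2,fy=2)
cv2.imwrite('pics/c9.png',cv2.resize(np.hstack([a,cv2.resize(b,(480,360)) if 0 else np.vstack([b,np.zeros((240,480,3),np.uint8)])]),(800,400)))"
```

```text
[ 0.61797332 -0.20259915  0.24953347] [ 0.838  0.545  0.    -0.   ]
```

View pics/c9.png

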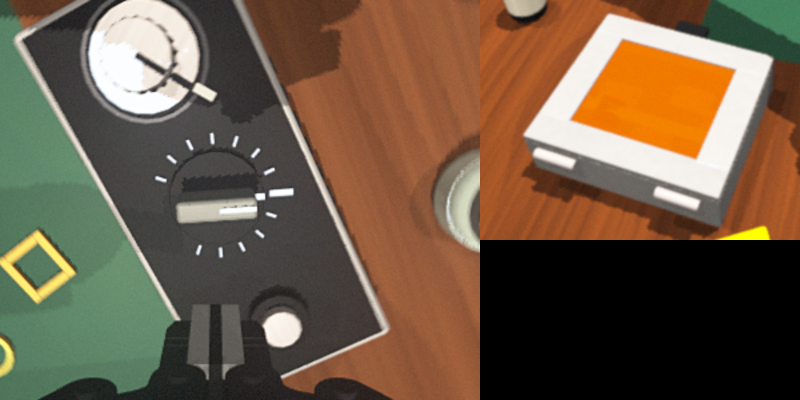

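Pointer lines meet both marks (focus tab at (205,92), power at (268,194)) and the hood is shut. Now the button.

>>> step_arm:
  moves:
    - [1,1,-40,0,0,0,0]
    - [1,2,-80,-20,0,0,0]
    - [1,3,-99,-60,0,0,0]
    - [1,3,-99,-105,0,0,0]
    - [1,3,-99,-145,0,0,0]
    - [1,3,-99,-168,0,0,0]
    - [1,3,-99,-174,0,0,0]
    - [1,3,-99,-174,0,0,0]

```text
clock: 31.35
position: [0.6209, -0.3016, 0.0751]
ee_rot: [0.84, 0.543, -0.0, -0.0]
ft_force: [-1.1, -0.9, 0.5]
grip_width: 0.003
grasp_force: 0.0
```

>>> step_arm:
  moves:
    - [1,0,0,-4,0,0,0]
    - [1,0,0,-8,0,0,0]
    - [1,0,0,-11,0,0,0]
    - [1,0,0,-14,0,0,0]
    - [1,0,0,-16,0,0,0]
    - [1,0,0,-16,0,0,0]

```text
clock: 31.95
position: [0.6218, -0.3021, 0.0611]
ee_rot: [0.839, 0.544, 0.001, 0.001]
ft_force: [-2.2, 2.2, 12.4]
grip_width: -0.0
grasp_force: 5.9
```

>>> step_arm:
  moves:
    - [1,0,0,0,0,0,0]
    - [1,0,0,30,0,0,0]
    - [1,0,0,75,0,0,0]
    - [1,0,0,120,0,0,0]
    - [1,0,0,160,0,0,0]
    - [1,0,0,160,0,0,0]
    - [1,0,0,160,0,0,0]
    - [1,0,0,160,0,0,0]

```text
clock: 32.75
position: [0.6205, -0.3013, 0.2177]
ee_rot: [0.839, 0.544, -0.001, -0.001]
ft_force: [0.7, 1.0, -1.7]
grip_width: -0.003
grasp_force: 0.0
```

```bash
python3 -c "
from h import *
o=manip.get_obs();print(o['position'],o['ft_force']);print(manip.hand_in())"
```

```text
[ 0.62047934 -0.30127992  0.21774623] [ 0.67367641  1.00804405 -1.6672852 ]
the job is handed in; nothing more can be done
None
```

I laid all four blanks flat on the bed, shut the hood, set the focus knob and power dial on their marks, pressed and released the start button, and handed the job in; the hand-in returned no verdict, and I could not see the blanks again once the hood was shut.

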